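# Press the shelf label home behind the rail lip

### The job

Take the label holder out of its wooden stand and push its tongue down behind the lip of the desk shelf's front rail, in the bay in front of the roll of masking tape that lies on that shelf, with the paper ticket facing out towards the front. A spring strip in the rail pushes back: press until the holder's shoulders sit flush on the rail, and finish still gripping it and holding it pressed home there so that it can be screwed fast. Leave the other things where they are.

Things in the scene. Friction and masses are not known exactly. Their poses are not given: they have to be found in the camera images.
- label_holder: Black plastic label holder, 60 g, upright in the stand. Origin: centre of its tongue's underside; z up, y along its width, x through its thickness, white paper ticket on the -x face. Tongue 5 mm thick, 50 mm wide, z 0 to 30 mm; lowest 6 mm thinned to 3 x 44 mm. Above it the panel: 12 mm thick, 66 mm wide, z 30 to 76 mm; grip it across the 12 mm. The panel's underside forms the shoulders.
- shoulder (a point): Point on the label holder at shoulder height: the middle of the panel's underside, 30 mm above the holder's origin.
- ticket (a point): Centre of the paper ticket on the holder's -x face, 6 mm in front of its mid plane, 53 mm above its origin.
- stand: Wooden block 50 x 90 x 30 mm (x, y, z), fixed to the desk; origin at the centre of its underside. A slot in its top, 52 mm long (y), 22 mm deep, about 6.6 mm wide, open upwards, holds the holder's tongue; lift straight up.
- desk_shelf: Low wooden desk shelf, fixed, 330 mm wide (y), 165 mm deep (x), board top at 75 mm. Origin on the desk under the board's middle; -x is its front. An aluminium rail 15 mm thick runs along the front edge, its top level with the board. It has two bays (see the points); beside the bays the rail is solid, and there the holder's shoulders come to rest, with the tongue 30 mm deep.
- bay_left (a point): Centre of the left bay's mouth (80 mm to +y of the shelf's middle, 82 mm in front of its origin), at rail top height; axes as the shelf's. The bay is a slot open at the top between the lip (front plate, 3 mm thick) and the rail's back plate: 54 mm long (y), 8 mm wide (x), flaring to about 15 mm over the top 7 mm.
- bay_right (a point): Centre of the mouth of the right bay (80 mm to -y of the shelf's middle), otherwise the same.
- strip_left (a joint): Spring strip at the bottom of the left bay, m it is pressed down: 0 at rest, its top 22 mm below the rail's top; about 0.008 when the holder is fully home (it could go 0.012). It takes 4 N to start and 8 N at 0.008, so a holder that is let go is pushed up 8 mm.
- strip_right (a joint): The same in the right bay.
- masking_tape: Roll of cream masking tape, 100 mm across, 25 mm high, lying on the shelf about 110 mm behind the slot of one of the two bays; it marks the bay to use. Origin: centre of its underside.
- clip_tin: Dark green flat tin, 68 x 98 x 26 mm, on the shelf behind the other bay; leave it. Origin: centre of its underside.
- sticky_notes: Yellow pad of sticky notes 77 x 77 x 18 mm on the desk; leave it.
- stapler: Black stapler 150 x 36 x 56 mm on the desk; leave it.
Not all that is in view belongs to the job. Leave any purple look-alike of the stand alone. There is more than one size of the label_holder; the one meant has the size given above.

How it is judged (in metres and radians):
On the way:
1. the label holder is lifted clear of its stand (z of label_holder in the frame of stand above 0.035 m and contact force between the fingers and label_holder above 0.5 N), for 0.2 s.
At the end, for the whole second after the job is handed in: Tongue in the bay in front of the tape, ticket to the front, within 6 mm of the bay centre, upright within 0.1 rad, shoulders within 2 mm of the rail top, strip pressed down over 5.5 mm; fingers still on the holder (over 1 N), which presses on rail and strip with over 4 N, at rest (((horizontal distance between masking_tape and bay_left below 0.145 m and horizontal distance between shoulder and bay_left below 0.006 m and z of shoulder in the frame of bay_left between -0.004 and 0.002 m and x of ticket in the frame of bay_left below -0.001 m and value of joint strip_left above 0.0055 m) or (horizontal distance between masking_tape and bay_right below 0.145 m and horizontal distance between shoulder and bay_right below 0.006 m and z of shoulder in the frame of bay_right between -0.004 and 0.002 m and x of ticket in the frame of bay_right below -0.001 m and value of joint strip_right above 0.0055 m)) and angle between label_holder's own z axis and vertical below 0.1 rad and contact force between the fingers and label_holder above 1 N and contact force between label_holder and desk_shelf above 4 N and linear speed of label_holder below 0.02 m/s); the arm keeps its last pose, push and grip.
It fails at once if the masking tape is moved more than 25 mm (distance of masking_tape from where it was at the start of the episode above 0.025 m).
It fails at once if the clip tin is moved more than 25 mm (distance of clip_tin from where it was at the start of the episode above 0.025 m).
It fails at once if the sticky notes is moved more than 25 mm (distance of sticky_notes from where it was at the start of the episode above 0.025 m).
It fails at once if the stapler is moved more than 25 mm (distance of stapler from where it was at the start of the episode above 0.025 m).
It also fails if it takes over 42 s, if anything falls off the work surface, if the arm or the gripper's body presses on something with over 40 N, if the wrist force passes 120 N, or if a joint passes its speed limit or range.

### The arm

A 6-joint arm with a two-finger parallel gripper is mounted at the origin on a cart in front of the work surface, level with it; the furniture and walls round the work are solid. World frame = base frame: x ahead of the robot, y to its left, z up, the work surface at z = 0. Lengths are in mm, angles in rad, forces in N, time in s.
With the tool pointing down it reaches from about 300 to 775 mm from the base axis. Payload 14.6 kg.
Tool frame: the origin (TCP) lies between the finger pads; the fingertips stand 25 mm ahead of it and the grasp point (between the pads) lies 6 mm ahead of it; z points along the fingers, y is the line along which they close (so a half turn about z gives the same grasp; the last joint's range is limited). The gripper opens to 94 mm and grips with 3 to 60 N. Pads are 16 mm wide; open, the fingers measure 119 mm over their backs; the gripper's body (75 mm by 177 mm) begins 78 mm behind the grasp point.
Start: joints at [1.24, 0.3, 1.521, -0, 1.321, -0.067], TCP at [143.411, 530.964, 230.446] pointing down, gripper open.
Joint ranges: [-3.03, 3.03], [-0.79, 2.21], [0.23, 2.52], [-1.04, 4.18], [0, 3.07], [-2.55, 2.55]. Speed limits (rad/s): [2.22, 2.22, 2.57, 3.14, 3.14, 3.14].

### API

Orientations are given as [roll, pitch, yaw] about the fixed x, y, z axes, in that order (R = Rz(yaw) Ry(pitch) Rx(roll)).
In Python, from cell import manip gives the robot as it stands. The module is installed in compiled form; this text tells all that it offers.
- The arm moves only by the tool step_arm, never from a script. Its argument "series" is one flat list of numbers, 5 for each row, row after row: the shift along the world's x, y, z in mm, then the turn about the world's z in rad, then the closure, from 0 (fully open) to 1 (shut). In form: [dx, dy, dz, spin, jaw, dx, dy, dz, spin, jaw, ...]. A call has 1 to 20 rows; each row shifts and turns the commanded pose from where the row before left it; what a row does not reach is not made up. A row lasts 1/8 s, in which the tool goes at most 62.5 mm and 10.7 degrees, less where a joint would pass 70% of its speed; a pose out of reach is approached as far as the arm can. A call is refused whole if a number of a shift passes 62.5 or a number of a turn 0.188, either way. A call with a gripper value outside its range is refused whole. The fingers move at their own pace and stop on an object; "squeeze" is the grip in N (left out, the last holds). Time passes only in rows, so rows that do not move let the fingers close. It gives the time, the measured TCP pose, the force, the opening and the grip force at its end, in the units of the state.
- manip.read_state(): the state, without advancing time (a new reading comes with each control period).
- manip.camera(name): name is "scene" or "top" or "wrist"; returns (picture, depth): 420x560x3 uint8, blue, green, red; 420x560 float32, mm along the optical axis (not along the pixel's ray), 0 where there is no reading.
- manip.camera_info(name): a dict with "fovy" (degrees; the focal length in pixels is half the picture's height over the tangent of half this angle, whatever the lens; pixels are square), "cx", "cy" (the principal point, pixels), "eye" and "orientation" of the camera in the world. Camera axes: x right, y down, z forward; pixel columns grow to the right and rows downward; lengths in mm; the calibration is good to about 2 mm. The wrist camera is an equidistant fisheye: a pixel r from the principal point sees the ray r / f radians off the axis. A picture is of the moment at which its call begins: read the wrist's pose just before it. camera_info takes no time and is no camera call; for the wrist camera it gives the pose at the moment of the call.
- manip.sign_off(): hands the job in; it is judged then, once.
The state is a dict: "clock": time; "joints": joint angles; "qd": joint speeds; "effort": joint torques, N m; "eef_pos": TCP position; "eef_rot": TCP orientation; "wrist_force": force on the tool from outside, world axes, zero at the start; "moment": the same for the moment, N m; "finger_gap": finger opening in mm; "finger_force": force on a finger pad.
Only numpy, scipy, OpenCV 4.12 (cv2) and the standard library are available. Lean on these libraries where they do the work, as an engineer would, in place of code of your own. Each camera call takes 0.05 s, during which the arm holds its last target. There are 200 camera calls.

## Working session

There is one attempt and no reset: what is moved stays moved. The work goes in short steps, Python scripts to look and compute and a tool call to move; the robot and the scene stay as the last step left them, time stands still between calls to the robot, and variables do not carry over. Pictures are saved under pics/ and viewed, at most 10 in all, crops included, and the job is handed in when it is done.

Besides the shell and the picture viewer there is one more tool, called after ">>>" as name(argument=value, ...), one argument or row to a line, values as JSON. step_arm: Moves the arm, as the interface text tells. Its arguments: {"type":"object","properties":{"series":{"type":"array"},"squeeze":{"type":"number"}},"required":["series"]}

```bash
mkdir -p pics
cat > h.py <<'E'
import numpy as np, cv2
from cell import manip
from scipy.spatial.transform import Rotation as R
def info(n):
    i=manip.camera_info(n); return i
def rot(i):
    o=np.array(i["orientation"],float)
    return o if o.shape==(3,3) else R.from_euler('xyz',o).as_matrix()
def rays(n,i,uv):
    uv=np.atleast_2d(np.asarray(uv,float)); f=210/np.tan(np.radians(i["fovy"])/2)
    x=(uv[:,0]-i["cx"])/f; y=(uv[:,1]-i["cy"])/f
    if n=="wrist":
        r=np.hypot(x,y)+1e-9; d=np.c_[x/r*np.sin(r),y/r*np.sin(r),np.cos(r)]
    else: d=np.c_[x,y,np.ones_like(x)]
    return d@rot(i).T
def onplane(n,i,uv,z):
    d=rays(n,i,uv); e=np.array(i["eye"]); return e+d*((z-e[2])/d[:,2])[:,None]
def cloud(n,i,uv,depth):
    "points from depth at pixels (u,v)"
    uv=np.atleast_2d(np.asarray(uv)).astype(int); d=rays(n,i,uv); fw=rot(i)[:,2]
    dep=depth[uv[:,1],uv[:,0]]
    return np.array(i["eye"])+d*(dep/(d@fw))[:,None]
E
python3 - <<'E'
from h import *
s=manip.read_state(); print({k:s[k] for k in("clock","eef_pos","eef_rot","finger_gap","wrist_force")})
for n in("scene","top","wrist"):
    i=info(n); print(n,i); p,d=manip.camera(n); cv2.imwrite(f"pics/{n}0.png",p); np.savez(f"{n}0.npz",p=p,d=d,i=np.array(i,dtype=object))
a=cv2.imread("pics/scene0.png")
E
```

```text
{'clock': 0.0, 'eef_pos': array([143.33256974, 530.75533178, 229.89168165]), 'eef_rot': array([-3.14046380e+00, -8.85395490e-05,  2.87780254e+00]), 'finger_gap': 93.96206666512228, 'wrist_force': array([-0.28574499, -0.24211596, -0.04928128])}
scene {'fovy': 43.11306367565526, 'cx': 278.8017239747472, 'cy': 205.06523961441684, 'eye': array([-1005.32247644,   200.52712014,   716.40538414]), 'orientation': array([-1.96907464, -0.02497547, -1.76285739])}
top {'fovy': 47.635076516503744, 'cx': 288.53040834161266, 'cy': 210.18596784330464, 'eye': array([ 267.50604189,  -99.88527155, 1267.48883233]), 'orientation': array([-2.96094617,  0.028601  , -1.59197369])}
wrist {'fovy': 65.70646984690485, 'cx': 286.4144450485975, 'cy': 211.03238936286124, 'eye': array([ 63.29365567, 552.85626906, 384.39206092]), 'orientation': array([2.85052306e+00, 1.06919335e-03, 1.30611648e+00])}
```

View pics/top0.png

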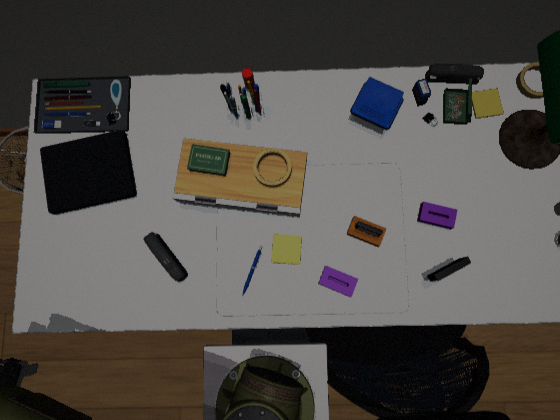

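View pics/scene0.png

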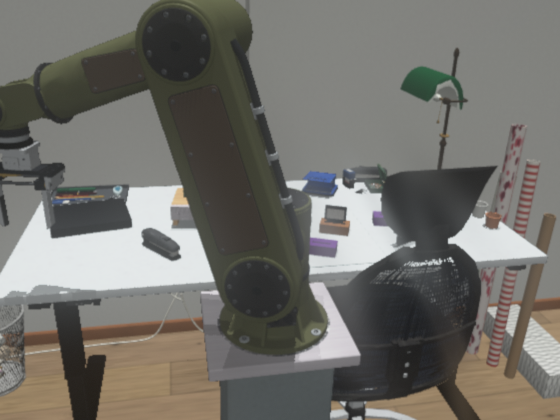

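Top view: the shelf is at (240,175), with the tape at (272,168) over its right half (-y) and the tin at (208,158) on the left. The wooden stand with a black holder is at (367,231). The purple look-alikes are at (338,281) and (437,215), and there is a black object at (447,268). In the scene view the holder stands at (335,213) with its ticket towards the robot. I'll confirm with one enlarged crop and measure.

Run:
```python
from h import *
t=np.load("top0.npz",allow_pickle=True); s=np.load("scene0.npz",allow_pickle=True); ti=t["i"].item(); si=s["i"].item()
c=cv2.resize(t["p"][200:300,310:480],None,fx=4.4,fy=4.4,interpolation=cv2.INTER_CUBIC)[:300]
a=cv2.resize(t["p"][195:290,315:475],(480,285),interpolation=cv2.INTER_CUBIC)
b=cv2.resize(s["p"][190:250,290:370],(400,300),interpolation=cv2.INTER_CUBIC)
e=cv2.resize(t["p"][135:220,170:315],(520,300),interpolation=cv2.INTER_CUBIC)
o=np.zeros((590,790,3),np.uint8); o[:285,:480]=a; o[290:590,:400]=b; 
o[290:490,405:752]=cv2.resize(e,(347,200)); o[:285,485:785]=cv2.resize(s["p"][180:240,385:445],(300,285))
cv2.imwrite("pics/crop1.png",o)
hsv=cv2.cvtColor(t["p"],cv2.COLOR_BGR2HSV); d=t["d"]
# stand wood (orange)
v,u=np.mgrid[0:420,0:560]
def pts(m): return cloud("top",ti,np.c_[u[m],v[m]],d)
roi=np.zeros((420,560),bool); roi[205:260,335:400]=1
P=pts(roi&(d>0)); Q=P[P[:,2]>8]; 
for lo,hi in((8,24),(24,40),(40,70),(70,110)):
    q=Q[(Q[:,2]>lo)&(Q[:,2]<hi)]
    if len(q)>4: print(lo,hi,len(q),np.median(q[:,2]),cv2.minAreaRect(q[:,:2].astype(np.float32)))
roi[:]=0; roi[130:225,165:320]=1
P=pts(roi&(d>0))
for lo,hi in((65,80),(95,115)):
    q=P[(P[:,2]>lo)&(P[:,2]<hi)]; print("shelf",lo,len(q),np.median(q[:,2]),cv2.minAreaRect(q[:,:2].astype(np.float32)))
q=P[(P[:,2]>95)&(P[:,2]<115)]
print(pts(np.where((u>250)&(u<295)&(v>145)&(v<190)&(d>0),True,False))[:,:].mean(0))
```

```text
8 24 54 12.987658080932306 ((434.74566650390625, -275.0458679199219), (160.01171875, 139.76722717285156), 88.72178649902344)
24 40 457 31.644629802339523 ((433.9315490722656, -271.6290283203125), (90.2370376586914, 51.14021301269531), 66.43733978271484)
40 70 54 55.18906418248457 ((429.30694580078125, -268.62652587890625), (65.27920532226562, 7.975496292114258), 60.62602233886719)
70 110 161 84.89610392761165 ((433.5078430175781, -271.1267395019531), (65.5596923828125, 13.292679786682129), 66.76705169677734)
shelf 65 5990 74.8424736383821 ((580.8883056640625, 54.10765075683594), (330.2756652832031, 167.55996704101562), 81.61800384521484)
shelf 95 1450 100.54479423792009 ((608.9953002929688, 51.52055358886719), (263.99481201171875, 99.19916534423828), 80.68171691894531)
[599.51851896 -31.31157569  77.13832313]
```

View pics/crop1.png

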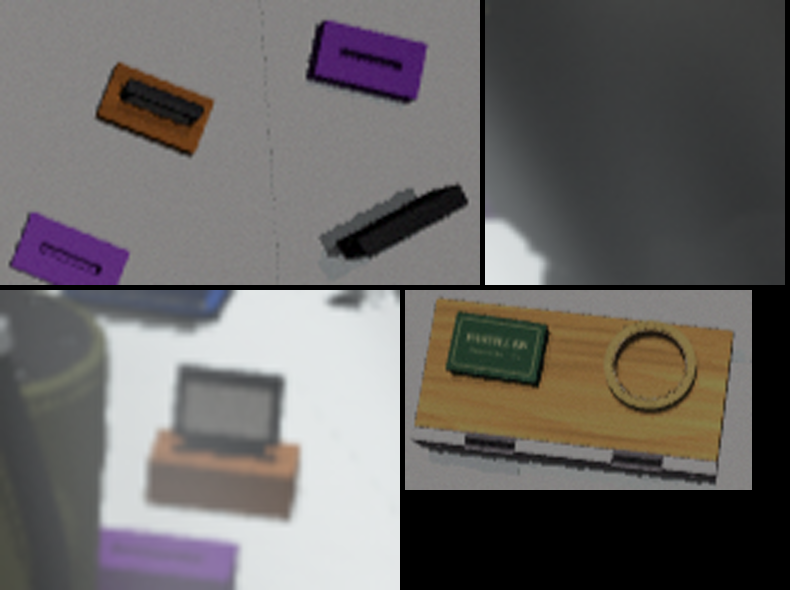

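The crop shows three candidates:

| Candidate | Top-view pixel | Fit |
|---|---|---|
| Black holder in the brown wooden stand | (367,231) | 66 x 13 mm, top at z 85, so it matches the size given |
| Longer black piece lying on the desk | (447,268) | wrong size |
| Empty purple stands | (338,281), (437,215) | look-alikes, leave alone |

The ticket faces the robot. The holder's yaw is about -23° and the shelf's about -8.4°. The tape is on the right half, so the right bay is the target, near (488,-13). I'll stop on the way for a wrist view of that bay.

>>> step_arm(
  series=[37,-30,0,-0.1,0,37,-30,0,-0.1,0,37,-30,0,-0.1,0,37,-30,0,-0.1,0,37,-30,0,-0.1,0,37,-30,0,-0.1,0,37,-30,0,-0.1,0,2.5,-44,0,-0.1,0,2.5,-44,0,-0.1,0,2.5,-44,0,-0.1,0,2.5,-44,0,-0.1,0,2.5,-44,0,-0.1,0,2.5,-44,0,-0.1,0,2.5,-44,0,-0.1,0,2.5,-44,0,-0.1,0,2.5,-44,0,-0.1,0,2.5,-44,0,-0.1,0,0,0,0,0,0,0,0,0,0,0],
  squeeze=45,
)

```text
clock: 2.52
eef_pos: [427.3, -118.6, 230.3]
eef_rot: [-3.141, -0.0, 1.179]
wrist_force: [0.4, 0.8, 0.5]
finger_gap: 94.0
finger_force: 0.0
```

Run:
```python
from h import *
i=info("wrist"); p,d=manip.camera("wrist"); cv2.imwrite("pics/wrist1.png",p); np.savez("wrist1.npz",p=p,d=d,i=np.array(i,dtype=object))
s=manip.read_state(); print(s["clock"],s["eef_pos"],s["eef_rot"],s["wrist_force"],i["eye"],i["orientation"])
```

```text
2.575 [ 427.33769965 -118.27343788  230.34358954] [-3.14127415e+00 -1.23150312e-04  1.17931017e+00] [ 0.03369329 -0.1780243  -0.44166871] [460.5731882  -40.92885683 384.72122705] [ 2.85030201e+00  7.28094716e-04 -3.93134968e-01]
```

View pics/wrist1.png

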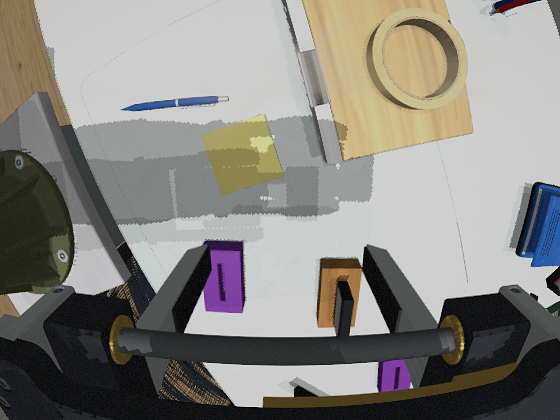

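The wrist view shows the shelf's right end at the top, the tape at (418,60) and the front rail running from (290,0) to (332,160), with a gap of different shade (the right bay) around (314,75). The stand with the holder is at (340,300). I'll enlarge the rail.

Run:
```python
from h import *
w=np.load("wrist1.npz",allow_pickle=True); p=w["p"]; d=w["d"]; i=w["i"].item()
c=cv2.resize(p[20:170,270:350],None,fx=5,fy=4,interpolation=cv2.INTER_NEAREST)
v,u=np.mgrid[20:170,270:350]; P=cloud("wrist",i,np.c_[u.ravel(),v.ravel()],d).reshape(150,80,3)
z=np.clip(P[...,2]*2.5,0,255).astype(np.uint8)
c2=cv2.applyColorMap(cv2.resize(z,None,fx=4.9,fy=4,interpolation=cv2.INTER_NEAREST),cv2.COLORMAP_JET)
cv2.imwrite("pics/crop2.png",np.hstack([c,c2]))
```

```text
(no output)
```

View pics/crop2.png

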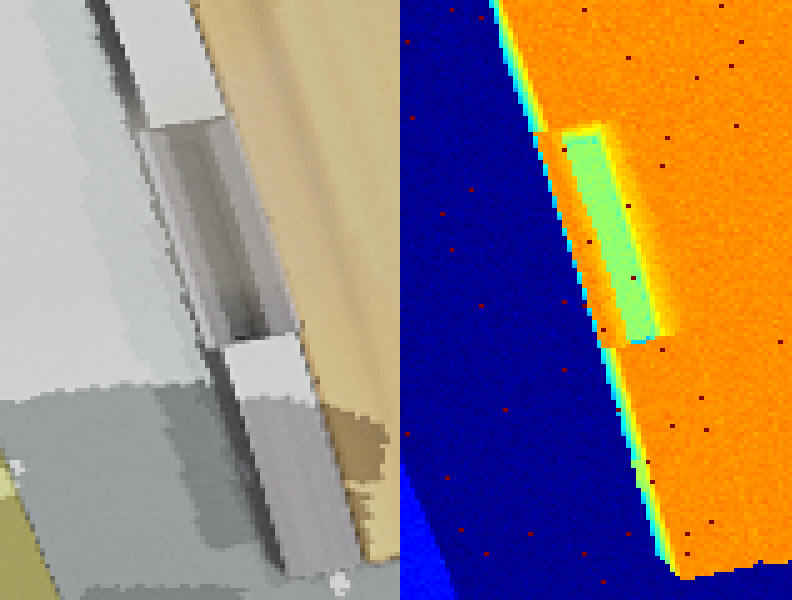

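Run:
```python
from h import *
w=np.load("wrist1.npz",allow_pickle=True); p=w["p"]; d=w["d"]; i=w["i"].item()
px=lambda L:[(270+x/5-.5,20+y/4-.5) for x,y in L]
L=[(150,128),(228,117),(228,344),(298,332),(193,0),(362,560),(285,577)]
A=onplane("wrist",i,px(L),75); print(A.round(1))
v,u=np.mgrid[20:170,270:350]; P=cloud("wrist",i,np.c_[u.ravel(),v.ravel()],d)
q=P[(P[:,2]>47)&(P[:,2]<58)&(P[:,0]>450)&(u.ravel()<345)]
# shelf direction: rail/board edge
e=A[5]-A[4]; a=np.degrees(np.arctan2(-e[1],-e[0])); print("edge angle",a)
m=(A[1]-A[3]);print(np.degrees(np.arctan2(m[1],m[0])))
yaw=np.radians(a-90) ; Rm=np.array([[np.cos(yaw),-np.sin(yaw)],[np.sin(yaw),np.cos(yaw)]])
print("shelf yaw",yaw); print("pts in shelf axes",(A[:,:2]@Rm).round(1))
f=q[:,:2]@Rm; 
print("floor",len(q),np.median(q[:,2]),np.percentile(f,[2,50,98],axis=0).round(1))
# board edges via the depth: right side at z~75
b=P[abs(P[:,2]-75)<3][:,:2]@Rm; print("board y min",np.percentile(b[:,1],.5), "x min",np.percentile(b[:,0],1))
# top camera shelf
t=np.load("top0.npz",allow_pickle=True); ti=t["i"].item(); d=t["d"]
v,u=np.mgrid[130:225,165:320]; P=cloud("top",ti,np.c_[u.ravel(),v.ravel()],d); b=P[(abs(P[:,2]-75)<4)]
print("top rect",cv2.minAreaRect(b[:,:2].astype(np.float32)), "in axes",np.percentile(b[:,:2]@Rm,[.5,99.5],axis=0).round(1))
# holder in top view and wrist view
for n,k,(r0,r1,c0,c1) in(("top",t,(205,260,335,400)),("wrist",w,(250,345,315,362))):
    dd=k["d"]; ii=k["i"].item(); v,u=np.mgrid[r0:r1,c0:c1]; P=cloud(n,ii,np.c_[u.ravel(),v.ravel()],dd)
    q=P[(P[:,2]>75)&(P[:,2]<95)]; print(n,len(q),np.median(q[:,2]),cv2.minAreaRect(q[:,:2].astype(np.float32)))
    q=P[(P[:,2]>24)&(P[:,2]<38)]; print("stand",len(q),np.median(q[:,2]),cv2.minAreaRect(q[:,:2].astype(np.float32)))
```

```text
[[495.6  12.3  75. ]
 [510.3   9.5  75. ]
 [489.3 -41.4  75. ]
 [502.7 -43.5  75. ]
 [515.7  39.4  75. ]
 [494.2 -99.1  75. ]
 [478.7 -97.5  75. ]]
edge angle 81.1690605870177
81.85332113168953
shelf yaw -0.15412896880067647
pts in shelf axes [[487.9  88.3]
 [502.8  87.8]
 [489.8  34.2]
 [503.4  34.2]
 [503.6 118.1]
 [503.6 -22.1]
 [488.  -22.8]]
floor 453 53.19271452548895 [[487.3 -12.8]
 [495.1  60.5]
 [499.2 114.7]]
board y min -22.559018995823244 x min 486.268084809744
top rect ((580.8345336914062, 54.15095520019531), (330.2569274902344, 167.545166015625), 81.57865142822266) in axes [[483.8 -21.3]
 [647.5 305.8]]
top 151 85.16244036430271 ((433.5078430175781, -271.1267395019531), (65.5596923828125, 13.292679786682129), 66.76705169677734)
stand 455 31.57769906331714 ((433.9315490722656, -271.6290283203125), (90.2370376586914, 51.14021301269531), 66.43733978271484)
wrist 503 85.85175144257045 ((438.1298522949219, -267.82366943359375), (57.3365592956543, 14.110016822814941), 65.4991683959961)
stand 1657 32.11533570824997 ((436.72900390625, -273.06671142578125), (91.90093994140625, 50.96881103515625), 66.45310974121094)
```

The right bay reads as a slot with its centre near (498,-15), shelf yaw about -0.15. The measured span of 54 mm and the strip at z 53 both match the description. The holder is at about (435,-272), yaw about -0.41. Going to grasp it.

>>> step_arm(
  series=[2,-38.5,-10,-0.01,0,2,-38.5,-10,-0.01,0,2,-38.5,-10,0,0,2,-38.5,-20,0,0,0,0,-35,0,0,0,0,-35,0,0,0,0,-30,0,0,0,0,-12,0,0.2,0,0,0,0,0.5],
  squeeze=5,
)

```text
clock: 3.7
eef_pos: [435.7, -272.5, 68.5]
eef_rot: [-3.141, -0.0, 1.159]
wrist_force: [0.5, -0.1, 0.7]
finger_gap: 77.3
finger_force: 0.0
```

>>> step_arm(
  series=[0,0,0,0,0.7,0,0,0,0,0.8,0,0,0,0,0.85,0,0,0,0,0.9,0,0,0,0,1,0,0,0,0,1,0,0,0,0,1,0,0,0,0,1],
)

```text
clock: 4.7
eef_pos: [435.4, -273.0, 68.4]
eef_rot: [-3.142, 0.0, 1.158]
wrist_force: [0.1, -0.6, -0.8]
finger_gap: 11.9
finger_force: 5.0
```

Gripped at 11.9 mm. Raising the grip force, lifting, and moving beside the bay for a closer look.

>>> step_arm(
  series=[0,0,0,0,1,0,0,0,0,1,0,0,10,0,1,0,0,15,0,1,0,0,20,0,1,0,0,20,0,1,0,0,20,0,1,0,0,15,0,1,8.6,29.8,0,0.0435,1,8.6,29.8,0,0.0435,1,8.6,29.8,0,0.0435,1,8.6,29.8,0,0.0435,1,8.6,29.8,0,0.0435,1,8.6,29.8,0,0.0435,1,0,0,0,0,1,0,0,0,0,1],
  squeeze=45,
)

```text
clock: 6.7
eef_pos: [486.9, -94.6, 168.7]
eef_rot: [-3.142, 0.0, 1.418]
wrist_force: [0.0, -0.8, -0.3]
finger_gap: 12.0
finger_force: 45.0
```

Run:
```python
from h import *
i=info("wrist"); p,d=manip.camera("wrist"); np.savez("wrist2.npz",p=p,d=d,i=np.array(i,dtype=object))
s=manip.read_state(); print(s["clock"],s["eef_pos"],s["eef_rot"],s["wrist_force"],s["finger_gap"],i["eye"])
cv2.imwrite("pics/wrist2.png",p)
```

```text
6.75 [486.81010696 -94.91975768 168.64953498] [-3.14158442e+00  1.37774196e-04  1.41768655e+00] [-0.38305394  0.33509191 -0.16960739] 11.704924535857216 [500.72463898 -11.50390467 323.13029653]
```

View pics/wrist2.png

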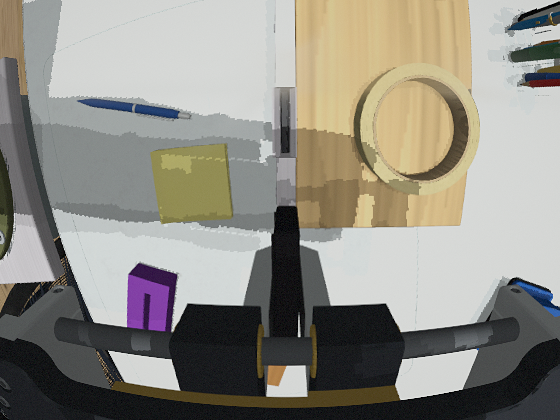

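The bay lies at (285,90–158), the roll of tape at (418,128) is behind it, and the held holder is at (287,207–330), aligned with the rail. I'll measure the bay against the holder from this one view.

Run:
```python
from h import *
w=np.load("wrist2.npz",allow_pickle=True); p=w["p"]; d=w["d"]; i=w["i"].item()
T=np.array([486.8,-94.9,168.6]); ty=1.4177
X=np.array([np.cos(ty),np.sin(ty)]); Y=np.array([np.sin(ty),-np.cos(ty)])  # tool x (~world +y), tool y (~world +x)
M=np.c_[Y,X]
v,u=np.mgrid[0:420,0:560]; V=cloud("wrist",i,np.c_[u.ravel(),v.ravel()],d); L=(V[:,:2]-T[:2])@M; Z=V[:,2]; uu=u.ravel();vv=v.ravel()
m=(uu>255)&(uu<320)&(vv>195)&(vv<300)&(Z>178)&(Z<192)&(abs(L[:,0])<12)
print("panel top",m.sum(),np.median(Z[m]),np.percentile(L[m],[1,50,99],axis=0).round(1))
# rail/bay in rows: intensity profile across u 270..300
g=cv2.cvtColor(p,cv2.COLOR_BGR2GRAY)
for r in (50,80,100,125,150,175): print(r,g[r,270:302])
print("col",[(r,int(g[r,279]),int(g[r,291])) for r in list(range(82,94))+list(range(152,164))])
f=(Z>45)&(Z<60)&(uu>265)&(uu<305)&(vv>80)&(vv<170)
for lo in range(88,160,12):
    k=f&(vv>=lo)&(vv<lo+12); print("floor",lo,k.sum(),np.median(Z[k]) if k.any() else 0,uu[k].min(),uu[k].max())
np.save("M.npy",M)
for r,c in((50,275),(50,295),(88,276),(88,294),(157,276),(157,296),(180,275.),(180,297)):
    A=onplane("wrist",i,[(c,r)],75)[0]; print((r,c),A.round(1),((A[:2]-T[:2])@M).round(1))
```

```text
panel top 2312 186.27878296707667 [[-11.1  -1.3]
 [  0.4  15.6]
 [ 11.2  33.6]]
50 [207 207 208 206 206 207 215 214 212 213 214 213 213 213 212 212 213 213
 213 214 213 212 213 214 215 158 178 194 196 194 193 193]
80 [206 205 205 207 197 195 213 213 211 211 211 212 212 213 211 211 212 210
 211 212 211 212 211 211 214 177 165 190 194 194 193 192]
100 [207 205 200 194 172 158 162 161 160 140  96  96 110 111 108 110  99  99
  89 113 165 158 159 159 157 177 191 186 192 193 191 191]
125 [140 136 189 204 175 151 153 155 151 159  98  18  99  95  94  92  94  63
  57  88 132 157 157 154 145 170 191 175 196 194 195 195]
150 [209 211 177 143 132 117 120 123 122 125  96  52  30  41  35  39  41  23
  23  51 102 116 117 116 115 118 144 127 139 139 138 137]
175 [142 142 141 139 140 143 132 163 161 159 160 161 166 164 163 165 163 161
 162 164 163 163 162 161 163 129 107 130 140 140 138 139]
col [(82, 212, 211), (83, 212, 212), (84, 211, 210), (85, 212, 212), (86, 217, 217), (87, 133, 125), (88, 163, 149), (89, 166, 165), (90, 160, 167), (91, 156, 164), (92, 157, 166), (93, 155, 163), (152, 124, 116), (153, 125, 113), (154, 123, 117), (155, 122, 115), (156, 98, 108), (157, 92, 94), (158, 171, 174), (159, 166, 166), (160, 166, 164), (161, 166, 166), (162, 165, 165), (163, 163, 165)]
floor 88 92 53.24644360953198 280 289
floor 100 107 53.102441689668524 281 289
floor 112 107 53.05875005434888 281 289
floor 124 116 52.95944707364336 280 289
floor 136 120 53.133856366369315 280 289
floor 148 68 53.12993312591965 280 289
(50, 275) [500.1  40.5  75. ] [ -7.5 135.8]
(50, 295) [514.8  38.2  75. ] [  7.4 135.8]
(88, 276) [496.3  11.1  75. ] [ -6.8 106.2]
(88, 294) [509.6   9.   75. ] [  6.7 106.1]
(157, 276) [488.  -41.2  75. ] [-7.  53.3]
(157, 296) [503.1 -43.5  75. ] [ 8.3 53.3]
(180, 275.0) [484.4 -58.8  75. ] [-7.9 35.3]
(180, 297) [501.3 -61.5  75. ] [ 9.2 35.3]
```

Run:
```python
from h import *
w=np.load("wrist2.npz",allow_pickle=True); p=w["p"]; d=w["d"]; i=w["i"].item(); M=np.load("M.npy"); T=np.array([486.8,-94.9])
for r in(95,125,150):
    A=onplane("wrist",i,[(279.7,r),(284.5,r),(289.4,r)],53)[:,:2]; print("floor",r,((A-T)@M).round(1).tolist())
g=cv2.cvtColor(p,cv2.COLOR_BGR2GRAY)
for r in(210,216,222,228): print(r,g[r,268:308])
v,u=np.mgrid[205:250,265:310]; V=cloud("wrist",i,np.c_[u.ravel(),v.ravel()],d); L=(V[:,:2]-T)@M; Z=V[:,2]
for a in (18,22,26,30): 
    k=(abs(L[:,1]-a)<2)&(Z>180)&(Z<192); print(a,k.sum(),np.median(Z[k]),np.percentile(L[k,0],[2,50,98]).round(1))
for r in (60,170):
    A=onplane("wrist",i,[(275.5,r),(294.6,r)],75)[:,:2]; print("rail",r,((A-T)@M).round(1).tolist())
```

```text
floor 95 [[-4.5, 102.2], [-0.6, 102.2], [3.4, 102.2]]
floor 125 [[-4.5, 77.3], [-0.6, 77.3], [3.4, 77.3]]
floor 150 [[-4.6, 56.4], [-0.6, 56.4], [3.5, 56.4]]
210 [140 140 142 139 140 140 143 146  41   3   9   1  16  14  14  18  12   9
   8  16  13  13   6  18  18   3  12  11  17  87 148 143 144 141 141 139
 140 139 137 135]
216 [124 123 123 121 126 128  39  14  12   3  13  14   6  14   4  10  17  10
  19   6  15   4   9  13  17   3  12  12   9  42 142 147 145 143 143 140
 139 140 138 136]
222 [123 124 123 123 122 126  67   7  15  10  12  14   7   7   4  10  12   4
  14  13  16  18  18  12  13  13  18  11  12   9  53 136 131 127 126 126
 142 139 137 129]
228 [121 122 123 138 141 143  42   6   3  17   3  12   2   8  11  16  14  10
  10  18   2  15   8   6  13  10  13  11   1   1  16  88 143 140 137 136
 137 138 137 137]
  return _methods._mean(a, axis=axis, dtype=dtype,
  ret = ret.dtype.type(ret / rcount)
Traceback (most recent call last):
IndexError: index -1 is out of bounds for axis 0 with size 0
```

The slot centre is about 1 mm to the front of the grip plane and about 79.7 mm along it, with the yaw already matched. Moving over the bay and lowering into the flare.

>>> step_arm(
  series=[2.2,15.8,0,0,1,3,21.1,0,0,1,3,21.1,0,0,1,2,14,0,0,1,1,7,0,0,1,0,0,0,0,1,0,0,-10,0,1,0,0,-10,0,1,0,0,-10,0,1,0,0,-5,0,1,0,0,-4,0,1,0,0,-4,0,1,0,0,0,0,1],
)

```text
clock: 8.38
eef_pos: [498.1, -15.2, 125.3]
eef_rot: [-3.141, 0.0, 1.419]
wrist_force: [-0.4, -0.4, 0.5]
finger_gap: 11.9
finger_force: 45.0
```

No force with the tip about 10 mm below the rail top, so it is inside the slot. Going down slowly.

>>> step_arm(
  series=[0,0,-3,0,1,0,0,-3,0,1,0,0,-3,0,1,0,0,-1.5,0,1,0,0,-1.5,0,1,0,0,-1.5,0,1,0,0,0,0,1],
)

```text
clock: 9.25
eef_pos: [498.2, -15.2, 111.9]
eef_rot: [-3.141, 0.0, 1.419]
wrist_force: [-0.5, 0.5, -0.9]
finger_gap: 11.6
finger_force: 45.0
```

>>> step_arm(
  series=[0,0,-1,0,1,0,0,-1,0,1,0,0,-1,0,1,0,0,0,0,1],
)

```text
clock: 9.75
eef_pos: [498.3, -15.2, 109.1]
eef_rot: [3.141, 0.0, 1.419]
wrist_force: [-2.3, 0.3, 3.9]
finger_gap: 11.8
finger_force: 45.0
```

>>> step_arm(
  series=[0,0,-1,0,1,0,0,-1,0,1,0,0,0,0,1],
)

```text
clock: 10.12
eef_pos: [498.3, -15.2, 107.0]
eef_rot: [3.141, -0.0, 1.419]
wrist_force: [-0.8, -0.2, 5.7]
finger_gap: 11.7
finger_force: 45.0
```

The spring contact began near TCP z 110, and the force of 5.7 N means about 3 mm of travel. The holder should be home near z 102.

>>> step_arm(
  series=[0,0,-1,0,1,0,0,-1,0,1,0,0,-1,0,1,0,0,0,0,1],
)

```text
clock: 10.62
eef_pos: [498.3, -15.2, 104.1]
eef_rot: [3.141, -0.0, 1.419]
wrist_force: [-1.7, 1.3, 6.2]
finger_gap: 11.7
finger_force: 45.0
```

>>> step_arm(
  series=[0,0,-1,0,1,0,0,-0.5,0,1,0,0,0,0,1],
)

```text
clock: 11.0
eef_pos: [498.3, -15.3, 103.4]
eef_rot: [3.141, 0.0, 1.419]
wrist_force: [-5.9, 1.1, 16.9]
finger_gap: 11.5
finger_force: 45.0
```

The force jumped to 17 N with hardly any travel. The panel top was measured 17.7 mm above the TCP, which now puts it at z 121.1. The shoulders-on-rail height is 75 + 46 = 121, so it agrees. Checking visually.

Run:
```python
from h import *
i=info("wrist"); p,d=manip.camera("wrist"); s=manip.read_state()
p2,_=manip.camera("scene"); a=cv2.resize(p[60:360,170:410],(480,600)); b=cv2.resize(p2[150:270,130:250],(310,310))
o=np.zeros((600,790,3),np.uint8); o[:,:480]=a; o[:310,480:]=b; cv2.imwrite("pics/end1.png",o)
print(s["clock"],s["eef_pos"],s["wrist_force"],s["moment"],s["finger_force"])
v,u=np.mgrid[0:420,0:560]; V=cloud("wrist",i,np.c_[u.ravel(),v.ravel()],d)
T=s["eef_pos"][:2]; X=np.array([np.cos(1.419),np.sin(1.419)]); Y=np.array([np.sin(1.419),-np.cos(1.419)]); L=(V[:,:2]-T)@np.c_[Y,X]
k=(abs(L[:,0])<4)&(L[:,1]>12)&(L[:,1]<34); print("panel top z",k.sum(),np.percentile(V[k,2],[10,50,90]))
k=(abs(L[:,0])<5)&(L[:,1]>45)&(L[:,1]<75); print("rail z",k.sum(),np.median(V[k,2]))
```

```text
11.05 [498.33090498 -15.25056815 103.35896335] [-5.52078363  0.22535337 17.01980641] [0.04270857 1.43461322 0.02868477] 45.00556826591492
panel top z 2828 [107.09293725 191.38422294 210.17475906]
rail z 940 75.2475285414367
```

View pics/end1.png

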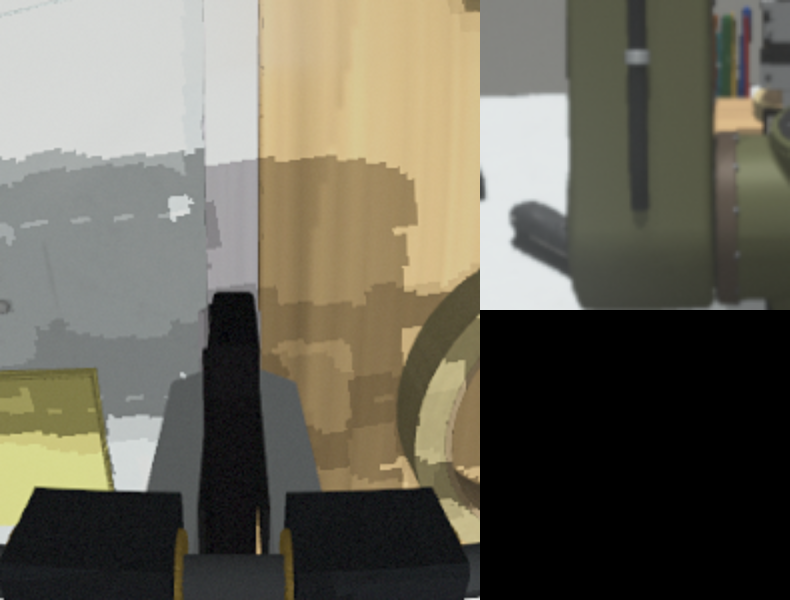

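Run:
```python
from h import *
i=info("wrist"); p,d=manip.camera("wrist"); 
for r in range(196,300,6):
    V=cloud("wrist",i,[(c,r) for c in range(280,295)],d); print(r,np.median(V,axis=0).round(1),end="; ")
    if r>=236: print(np.polyfit(V[:,0],V[:,2],1)[0].round(2))
V=cloud("wrist",i,[(c,r) for c in range(277,296) for r in range(238,275)],d);V=V[(V[:,2]>112)&(V[:,2]<130)]
if len(V): print("top",len(V),np.median(V[:,2]),np.percentile(V,[2,98],axis=0).round(1))
```

```text
196 [505.5  22.8  75.4]; 202 [505.   19.   74.9]; 208 [504.7  17.4  81.4]; 214 [504.7  17.3  92.5]; 220 [504.7  17.4 102.9]; 226 [504.6  17.1 112. ]; 232 [504.6  17.2 120. ]; 238 [504.3  14.9 121.2]; -0.01
244 [503.8  11.8 121.3]; 0.01
250 [503.3   9.  121. ]; 0.07
256 [502.8   5.9 121.2]; 0.04
262 [502.5   3.  121.1]; -0.08
268 [ 5.019e+02 -1.000e-01  1.211e+02]; -0.03
274 [501.4  -3.3 121.4]; -0.04
280 [500.9  -6.7 120.8]; 0.02
286 [500.4  -9.9 120.9]; 0.03
292 [499.9 -13.2 121.1]; 0.02
298 [499.4 -16.7 121. ]; -0.01
top 701 121.1334132459688 [[497.5  -3.1 120. ]
 [507.1  14.8 122.3]]
```

The panel top is level at z 121.1 over a rail top at 75.2. That is 45.9 mm against the nominal 46, so the shoulders are flush. It is upright and held with about 17 N. Handing in.

```bash
python3 -c "
from cell import manip
print(manip.sign_off())"
```

```text
the job is handed in; nothing more can be done
None
```

I handed the job in with the label holder pressed home in the right bay, in front of the masking tape: shoulders flush on the rail, ticket to the front, still gripped at 45 N and pressed down with about 17 N. The hand-in returned no verdict.

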